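Turn a conveyor roller end for end under the glue dispenser

ROBOT

A 7-joint arm with a two-finger parallel gripper is mounted at the origin on the work surface. World frame = base frame: x ahead of the robot, y to its left, z up, the work surface at z = 0. Lengths are in m, angles in rad, forces in N, time in s.
With the tool pointing down it reaches from about 0.4 to 0.85 m from the base axis. Payload 4.5 kg.
Tool frame: the origin (TCP) lies at the very end of the fingers, on their centre line; the grasp point (between the pads) lies 19 mm behind it; z points along the fingers, y is the direction in which the jaws open and shut (so a half turn about z gives the same grasp; the last joint's range is limited). The gripper opens to 88 mm and grips with 3 to 60 N. Pads are 18 mm wide; open, the fingers measure 123 mm over their backs; the gripper's body (75 mm by 187 mm) begins 45 mm behind the grasp point.
Start: joints at [-1.223, 0.689, -0.195, 1.565, 0.157, 0.902, -0.215], TCP at [0.193, 0.595, 0.239] pointing down, gripper open.
Joint ranges: [-3.01, 3.01], [-0.46, 2.08], [-1.47, 1.51], [0.13, 2.56], [-1, 4.14], [0.04, 2.09], [-2.66, 2.66]. Speed limits (rad/s): [2.57, 2.57, 3.14, 3.14, 3.14, 3.14, 3.14].

INTERFACE

Orientations are given as a unit quaternion [x, y, z, w].
In Python, from plant import telemetry, imaging, r gives the robot as it stands.
- The arm moves only by the shell command python3 -m creep 'ROWS' [FORCE]. ROWS is JSON, a list of rows, each a list of 5 numbers: the closure in counts, from 0 (fully open) to 255 (shut), then the shift along the tool's x, y, z in m, then the turn about the tool's z in degrees. In form: [[fingers, x, y, z, yaw], ...]. A call has 1 to 10 rows; each row is the pose to reach, as a shift and turn from the pose commanded when the call began, along the tool's axes at that moment; what a row does not reach only later rows make up. A row lasts 1/8 s, in which the tool goes at most 62.5 mm and 10.7 degrees, less where a joint would pass 70% of its speed; a pose out of reach is approached as far as the arm can. A call with a gripper value outside its range is refused whole. The fingers move at their own pace and stop on an object; FORCE is the grip in N (left out, the last holds). Time passes only in rows, so rows that repeat a pose let the fingers close. It gives the time, the measured TCP pose, the force and the opening at its end, in the units of the state.
- telemetry.get_state(): the state, without advancing time (a new reading comes with each control period).
- imaging.snapshot(name): name is "scene" or "top" or "wrist"; returns a dict with "image" (400x640x3 uint8, blue, green, red), "camera_matrix" (3x3 intrinsics, pixels), "R" (3x3) and "t" (3): a world point X has camera coordinates R X + t; the wrist camera has in their place "hand_eye" (4x4, takes a point from camera to tool coordinates, whose origin is the TCP and whose axes are the flange's). Camera axes: x right, y down, z forward; pixel columns grow to the right and rows downward; lengths in m; the calibration is good to about 2 mm. A picture is of the moment at which its call begins: read the wrist's pose just before it. There is no depth.
- r.finish_job(): hands the job in, once; it reports no verdict.
Trained networks look in a picture, given as the dict that the camera call returned (one of the last four; its "shot" number tells which), for a name from the list of things; names that differ only in an ending like _2 or _b are one class to them, and where a whole thing is asked for, a point or a joint stands for the part that bears it (a point fixed in the world has none). Each returns a list of dicts, best first, with "score" (0 to 1); they miss things now and then, are a little off and sometimes report something else, mostly with a low value. They report only what shows in the picture. A call takes as long as a camera call. They do not tell look-alikes from the thing itself.
- imaging.boxes_of(picture, target): "rect" ([left, top, right, bottom] in pixels, round what is visible of it).
- imaging.trace(picture, target): "pixels" (400x640 bool, what is visible of it) and "rect" ([left, top, right, bottom] in pixels, round what is visible of it).
- imaging.place_of(picture, target): "location" ([row, column] in pixels: a listed point, or the origin of a listed thing).
The state is a dict: "clock": time; "q": joint angles; "qd": joint speeds; "joint_torque": joint torques, N m; "tool_pos": TCP position; "eef_rot": TCP orientation; "contact_force": force on the tool from outside, world axes, zero at the start; "moment": the same for the moment, N m; "opening": opening from 0.0 (shut) to 1.0 (fully open).
Only numpy, scipy, OpenCV 4.12 (cv2) and the standard library are available. Lean on these libraries where they do the work, as an engineer would, in place of code of your own. Each camera call takes 0.05 s, during which the arm holds its last target.

TASK

One roller of the short conveyor was dropped in the wrong way round: its grooved drive head is on the open side, while all the others have theirs over the line shaft, under the dispenser beam. Lift it out and clear of the beam, lay it down on the V-block and let go so that you can change your grip, then put it back into its own slots turned end for end, fully down at both ends. Lower the roller rather than drop it, do not bump the dispenser with it or with the arm, and leave the other rollers and the things on the bench as they are.

Things in the scene. Friction and masses are not known exactly. Their poses are not given: they have to be found in the camera images.
- roller: the wrongly fitted roller, about 0.27 kg: steel tube 30 mm in diameter, 160 mm long, on an 8 mm axle standing out 18 mm at each end (196 mm overall). Origin at the tube's middle on its axis (centre of mass within 4 mm of it); y axis along the tube towards the grooved head. It starts in one of the three middle pairs of slots, its head on the open side
- head_end (a point): point on the roller's axis in the end face of its drive head, 80 mm from the middle. The head is the last 26 mm at this end: black plastic, 30 mm in diameter like the tube, with two band grooves 6 mm wide and 4 mm deep
- plain_end (a point): point on the roller's axis in its other, plain end face (thin black cap, no grooves), 80 mm from the middle
- roller_b: another roller, the same in every way but correctly fitted (head over the line shaft), loose in one of the three middle slots; origin and axes as for the roller. Leave it alone
- roller_c: as roller_b, in the remaining middle slot. Leave it alone
- conveyor: aluminium roller conveyor fixed to the bench; origin on the bench under its middle; x along its 370 mm length, y across it towards the open side, z up. Slots at x = -150, -75, 0, 75, 150 mm; the two end rollers are fixed. A seated roller's axis is 75 mm above the bench, parallel to y, its middle over y = 0. Line shaft below the rollers at y = -61 mm, its motor at x = 210 to 260 mm
- open_plate (a point): middle of the top of the conveyor's open-side plate, 88 mm above the bench, at y = +89 mm. The plates are 8 mm thick, inner faces at y = -85 and +85 mm (5 mm end play for a roller). Their open-topped slots are 11 mm wide with the floor 71 mm above the bench, and flare at 45 degrees to 25 mm wide at the top
- dispenser: glue dispensing axis fixed over the line-shaft side, same origin and axes as the conveyor: beam with motor from x = -186 to +231 mm, y = -80 to -20 mm, 168 to 232 mm above the bench, on two columns at x = -145 and +145, y = -150 mm. It covers the rollers' line-shaft half: a roller can be gripped from above only on its open half, and goes in and out below the beam, over the open-side plate
- beam_edge (a point): middle of the beam's lower edge on the open side, 170 mm above the bench, at y = -20 mm in the dispenser's frame
- needle_tip (a point): tip of the needle of the dispensing valve parked on the beam's open-side face, 148 mm above the bench. The valve takes x = 122 to 178 mm, y up to +14 mm (dispenser's frame), up to 255 mm above the bench
- vblock: wooden V-block on a steel base plate 110 x 64 mm, fixed to the bench, origin on the bench under its middle. The 90 degree vee is 40 mm long and runs along its y axis; its flanks reach 67 mm above the bench
- vee (a point): middle of the V-block, 64 mm above the bench: where the middle of a roller's axis lies when it rests centred in the vee
- speaker: loudspeaker frame, black, 148 mm across and 73 mm high, with a yellow gauge in its middle, standing on the bench; origin under its middle. Leave it alone
- glue_bottle: orange glue bottle 50 mm in diameter, 130 mm high, origin under its middle. Leave it alone
- tape: roll of paper tape lying flat, 104 mm across, 24 mm high, origin under its middle. Leave it alone
Things that resemble listed ones, but are neither listed nor needed, are in the scene too. What is shaped like the vblock but red or yellow is not meant.

How it is judged:
By the outcome, as a careful person would: the job done as asked, in the order asked, and still so for the second after the job is handed in, with the robot touching nothing.
It also fails if it takes over 72 s, if anything falls off the work surface, if the arm or the gripper's body presses on something with over 40 N, if the wrist force passes 120 N, or if a joint passes its speed limit or range.

## Working session

There is one attempt and no reset: what is moved stays moved. The work goes in short steps, Python scripts to look and compute and a shell command to move; the robot and the scene stay as the last step left them, time stands still between calls to the robot, and variables do not carry over. Pictures are saved under pics/ and viewed, and the job is handed in when it is done.

```bash
ls; mkdir -p pics
python3 - <<'E'
from plant import telemetry, imaging, r
import cv2,json
s=telemetry.get_state(); print({k:s[k] for k in ('clock','q','tool_pos','eef_rot','opening','contact_force')})
for n in("scene","top"):
    p=imaging.snapshot(n); cv2.imwrite(f"pics/{n}0.png",p["image"]); print(n,p["camera_matrix"],p["R"],p["t"])
    for t in ["roller","head_end","plain_end","open_plate","beam_edge","needle_tip","vblock","vee","conveyor","dispenser","speaker","glue_bottle","tape"]:
        print(t,[(round(d["score"],2),[round(float(x)) for x in d["location"]]) for d in imaging.place_of(p,t)][:6])
E
```

```text
pics
{'clock': 0.0, 'q': array([-1.22317345,  0.68997113, -0.19450528,  1.56634872,  0.15731314,
        0.90248347, -0.21507362]), 'tool_pos': array([0.19279557, 0.59385825, 0.23791658]), 'eef_rot': array([ 1.56212570e-01,  9.87723041e-01, -9.06530047e-04, -6.88834460e-05]), 'opening': 0.9990130577489037, 'contact_force': array([-0.02660999,  1.30282418, -0.28249481])}
scene [[400.69196057   0.         317.68363123]
 [  0.         400.69196057 201.50367515]
 [  0.           0.           1.        ]] [[ 0.13401677  0.9908611  -0.01529018]
 [ 0.84124898 -0.12190929 -0.5267241 ]
 [-0.52377444  0.05772701 -0.84989878]] [-0.23039383 -0.34296661  1.29531993]
roller [(0.95, [262, 228]), (0.9, [237, 223]), (0.88, [212, 218])]
head_end [(0.61, [202, 255])]
plain_end []
open_plate [(0.91, [226, 257])]
beam_edge [(0.76, [218, 203]), (0.46, [233, 223])]
needle_tip [(0.6, [283, 226])]
vblock [(0.97, [145, 411]), (0.89, [212, 344]), (0.87, [155, 349]), (0.79, [245, 473])]
vee [(0.81, [140, 347]), (0.81, [126, 414]), (0.71, [236, 478]), (0.6, [203, 345])]
conveyor []
dispenser []
speaker [(0.78, [
[... 263 characters left out ...]
8164  0.00278696]
 [-0.98772026 -0.00574906 -0.15612701]
 [ 0.15614016 -0.00191279 -0.98773306]] [0.16154694 0.5223079  1.47401727]
roller [(0.96, [161, 394]), (0.7, [212, 398]), (0.56, [185, 400])]
head_end [(0.75, [210, 373])]
plain_end []
open_plate [(0.7, [189, 370]), (0.37, [136, 255])]
beam_edge [(0.58, [181, 410])]
needle_tip [(0.66, [131, 393]), (0.48, [180, 409])]
vblock [(0.93, [210, 295]), (0.8, [162, 204]), (0.66, [276, 278]), (0.63, [284, 218])]
vee [(0.89, [274, 275]), (0.78, [206, 298]), (0.76, [280, 210]), (0.64, [160, 201]), (0.37, [208, 296])]
conveyor []
dispenser []
speaker [(0.59, [141, 256])]
glue_bottle [(0.75, [121, 330])]
tape [(0.57, [219, 235]), (0.25, [136, 255])]
```

View pics/scene0.png

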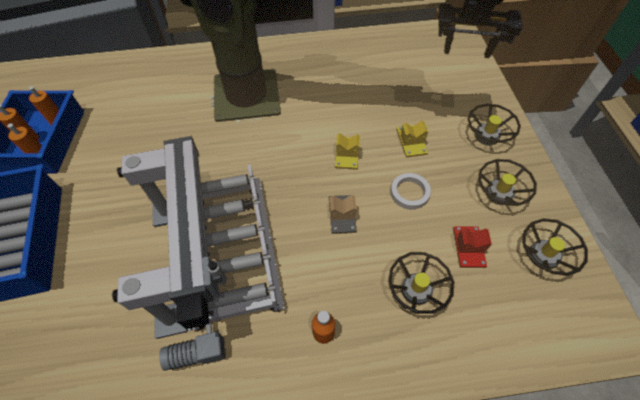

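View pics/top0.png

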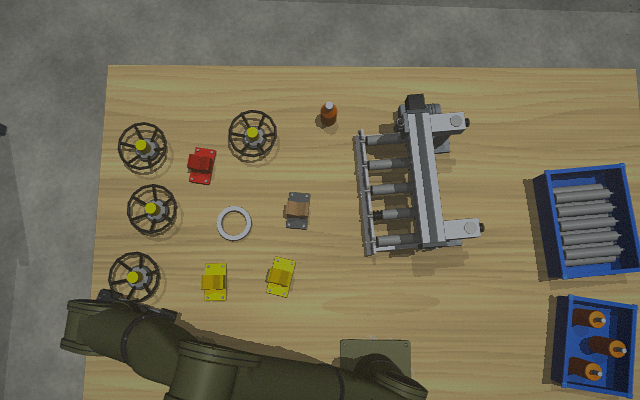

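```bash
cat > h.py <<'E'
from plant import telemetry, imaging, r
import cv2, numpy as np
from scipy.optimize import least_squares
from scipy.spatial.transform import Rotation as Ro
def ray(p,rc):
    K,R,t=p["camera_matrix"],p["R"],p["t"]
    d=R.T@np.linalg.solve(K,[rc[1],rc[0],1.]); return -R.T@t,d
def atz(p,rc,z):
    o,d=ray(p,rc); return o+d*(z-o[2])/d[2]
def proj(p,X):
    X=np.atleast_2d(X)
    c=X@p["R"].T+p["t"]; u=c@p["camera_matrix"].T; return u[:,:2]/u[:,2:]
def wristcam(p,s):
    M=p["hand_eye"]; Rt=Ro.from_quat(s["eef_rot"]).as_matrix(); 
    Rw=Rt@M[:3,:3]; tw=Rt@M[:3,3]+s["tool_pos"]
    p=dict(p); p["R"]=Rw.T; p["t"]=-Rw.T@tw; return p
E
python3 - <<'E'
from h import *
s=imaging.snapshot("scene");t=imaging.snapshot("top")
a=cv2.resize(s["image"][140:340,110:310],None,fx=3,fy=3,interpolation=cv2.INTER_CUBIC)
b=cv2.resize(t["image"][90:270,340:500],None,fx=3.3,fy=3.3,interpolation=cv2.INTER_CUBIC)
cv2.imwrite("pics/s1.png",a);cv2.imwrite("pics/t1.png",b)
np.set_printoptions(precision=4,suppress=True)
for p,L in((s,{"op":([226,257],.088),"vee":([203,345],.064),"vb":([212,344],0),"gb":([334,322],0),"tape":([194,407],0),"sp":([292,416],0),"r":([212,218],.075),"he":([202,255],.075),"nt":([283,226],.148)}),(t,{"op":([189,370],.088),"vee":([206,298],.064),"vb":([210,295],0),"sp":([141,256],0),"tape":([219,235],0),"gb":([121,330],0),"r":([212,398],.075),"he":([210,373],.075),"nt":([131,393],.148)})):
    for k,(rc,z) in L.items(): print(k,atz(p,rc,z))
E
```

```text
op [0.5338 0.0177 0.088 ]
vee [0.4865 0.2365 0.064 ]
vb [0.4753 0.2385 0.    ]
gb [0.7793 0.1368 0.    ]
tape [0.4439 0.417  0.    ]
sp [0.7142 0.3693 0.    ]
r [ 0.4741 -0.0762  0.075 ]
he [0.4583 0.015  0.075 ]
nt [ 0.6888 -0.0445  0.148 ]
op [0.5369 0.0171 0.088 ]
vee [0.489  0.2271 0.064 ]
vb [0.4855 0.2388 0.    ]
sp [0.7028 0.3639 0.    ]
tape [0.4567 0.4219 0.    ]
gb [0.7693 0.132  0.    ]
r [ 0.4715 -0.0653  0.075 ]
he [0.477  0.0076 0.075 ]
nt [ 0.6943 -0.0439  0.148 ]
```

View pics/s1.png

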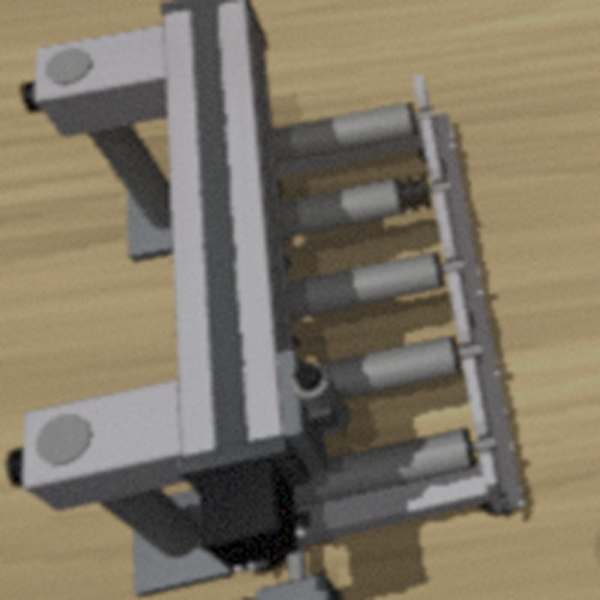

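View pics/t1.png

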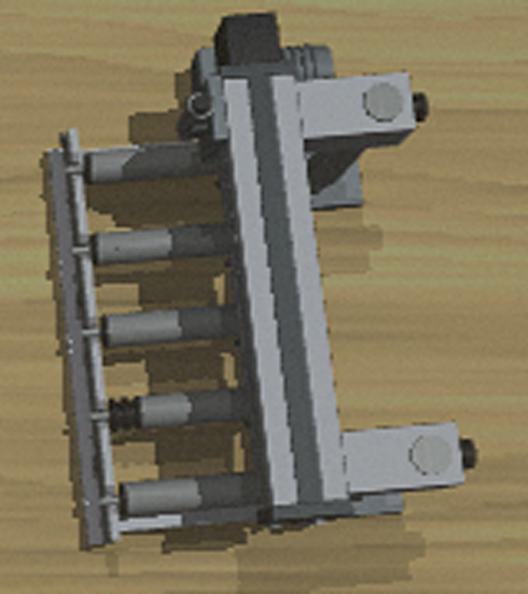

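```bash
python3 -m creep '[[0,-0.048,-0.032,-0.008,9],[0,-0.097,-0.063,-0.016,19],[0,-0.145,-0.095,-0.024,28],[0,-0.194,-0.127,-0.032,38],[0,-0.242,-0.158,-0.04,47],[0,-0.290,-0.19,-0.048,57],[0,-0.339,-0.221,-0.054,66],[0,-0.387,-0.253,-0.06,76],[0,-0.387,-0.253,-0.06,76],[0,-0.387,-0.253,-0.06,76]]'
cat > w.py <<'E'
from h import *
import sys
np.set_printoptions(precision=4,suppress=True)
s=telemetry.get_state(); p=wristcam(imaging.snapshot("wrist"),s)
print(s["clock"],s["q"],s["tool_pos"],s["eef_rot"],s["contact_force"],s["opening"])
cv2.imwrite(f"pics/{sys.argv[1]}.png",p["image"])
import pickle; pickle.dump((s,{k:v for k,v in p.items()}),open(f"{sys.argv[1]}.pkl","wb"))
Z=dict(roller=.075,head_end=.075,plain_end=.075,open_plate=.088,beam_edge=.17,needle_tip=.148,vblock=0,vee=.064)
for t in sys.argv[2:]:
    for d in imaging.place_of(p,t)[:5]: print(t,round(d["score"],2),np.round(d["location"]),atz(p,d["location"],Z[t]))
E
python3 w.py w1 roller head_end plain_end open_plate vblock vee; python3 -c "
import pickle;print(pickle.load(open('w1.pkl','rb'))[1]['hand_eye'])"
```

```text
clock: 2.75
tool_pos: [0.4825, 0.235, 0.2986]
eef_rot: [0.731, 0.683, 0.0, -0.0]
contact_force: [0.0, 0.4, -1.0]
opening: 1.0
2.75 [-0.6394  0.5001  0.1602  1.7655 -0.1003  0.8841 -0.5031] [0.4825 0.235  0.2986] [ 0.7308  0.6826  0.     -0.0005] [ 0.0067  0.4462 -0.9704] 0.9997123933803805
roller 0.93 [385. 373.] [ 0.5409 -0.0694  0.075 ]
roller 0.59 [372. 431.] [ 0.6195 -0.0528  0.075 ]
head_end 0.94 [340. 307.] [0.4554 0.0104 0.075 ]
vblock 0.7 [137. 166.] [0.288  0.2797 0.    ]
vee 0.93 [143. 140.] [0.2858 0.279  0.064 ]
vee 0.61 [171. 314.] [0.4799 0.2332 0.064 ]
vee 0.17 [214. 532.] [0.7389 0.1613 0.064 ]
[[-1.53450714e-03 -9.60889964e-01 -2.76926205e-01  7.06656919e-02]
 [ 9.99998736e-01 -1.58996315e-03 -2.42864941e-05 -1.96839007e-04]
 [-4.16965812e-04 -2.76925892e-01  9.60891189e-01 -1.45547233e-01]
 [ 0.00000000e+00  0.00000000e+00  0.00000000e+00  1.00000000e+00]]
```

View pics/w1.png

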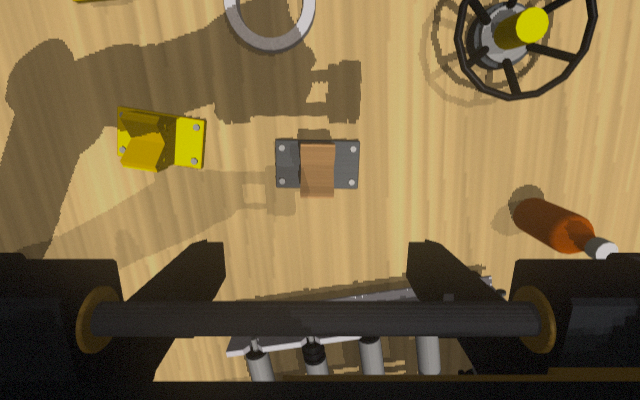

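Run:
```python
import cv2
a=cv2.imread("pics/w1.png")[120:210,260:375]; cv2.imwrite("pics/w1c.png",cv2.resize(a,None,fx=6,fy=6,interpolation=cv2.INTER_CUBIC))
```

```text
(no output)
```

View pics/w1c.png

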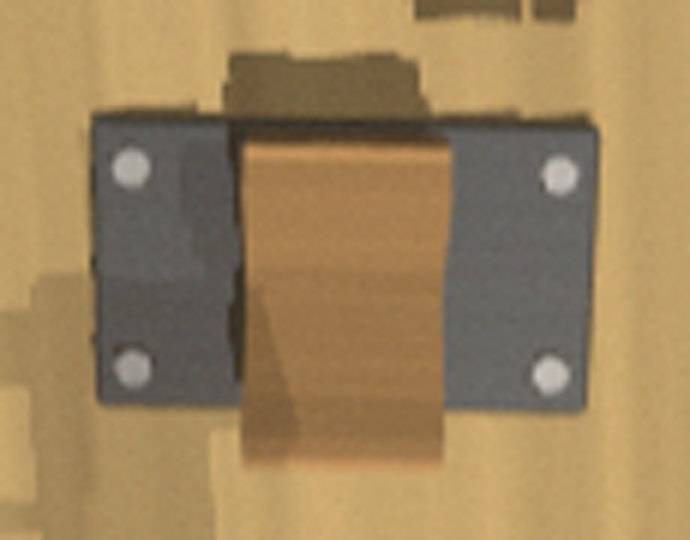

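Run:
```python
from h import *
import pickle
np.set_printoptions(precision=4,suppress=True)
s,p=pickle.load(open("w1.pkl","rb"))
px=np.array([(93,118),(598,128),(586,410),(98,404)])/6+[260,120]-0.4
def f(v):
    c,sn=np.cos(v[2]),np.sin(v[2]); 
    X=np.array([(-.055,.032),(.055,.032),(.055,-.032),(-.055,-.032)])@np.array([[c,sn],[-sn,c]])+v[:2]
    return np.c_[X,np.full(4,v[3])]
r_=least_squares(lambda v:np.r_[(proj(p,f(v))-px).ravel(),(v[3]-.006)*100],[.48,.23,0,.006])
print(r_.x,np.degrees(r_.x[2]),r_.fun)
px2=np.array([(245,145),(450,148),(442,466),(243,464)])/6+[260,120]-0.4
W=np.array([atz(p,(b,a),.067) for a,b in px2]);print(W,W.mean(0))
print(np.linalg.norm(np.diff(W,axis=0),axis=1))
```

```text
[ 0.4838  0.2304 -0.0848  0.0056] -4.860366964613542 [ 0.0631  0.0389  0.1257 -0.3476 -0.3002  0.2534  0.1035  0.0692 -0.039 ]
[[0.4673 0.2654 0.067 ]
 [0.5057 0.2622 0.067 ]
 [0.5008 0.2004 0.067 ]
 [0.4618 0.2035 0.067 ]] [0.4839 0.2329 0.067 ]
[0.0385 0.062  0.0391]
```

```bash
python3 -m creep '[[0,-0.05,0.01,0,-3],[0,-0.1,0.03,0,-7],[0,-0.148,0.04,0,-10],[0,-0.148,0.04,0,-10],[0,-0.148,0.04,0,-10]]'
python3 w.py w2 roller head_end plain_end open_plate beam_edge needle_tip
```

```text
clock: 3.72
tool_pos: [0.5124, 0.0849, 0.2987]
eef_rot: [0.669, 0.743, 0.0, -0.0]
contact_force: [-0.3, 0.6, -0.1]
opening: 1.0
3.725 [-0.3216  0.4731  0.1072  1.8119 -0.0657  0.8599 -0.0776] [0.5124 0.0849 0.2987] [ 0.6688  0.7434  0.0003 -0.0004] [-0.323   0.6331 -0.0801] 0.9999127076110456
roller 0.77 [292. 267.] [ 0.4681 -0.0743  0.075 ]
roller 0.71 [291. 326.] [ 0.5419 -0.0664  0.075 ]
roller 0.6 [289. 388.] [ 0.6184 -0.0547  0.075 ]
head_end 0.92 [232. 266.] [0.4619 0.0051 0.075 ]
plain_end 0.95 [340. 271.] [ 0.4773 -0.1452  0.075 ]
open_plate 0.21 [ 29. 304.] [0.4868 0.2253 0.088 ]
beam_edge 0.77 [360. 328.] [ 0.5422 -0.0859  0.17  ]
```

View pics/w2.png

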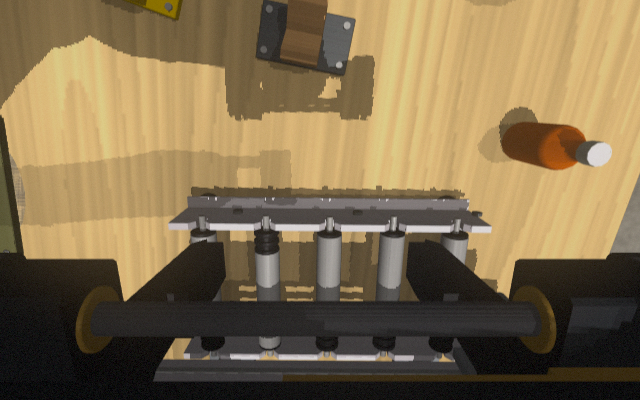

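Run:
```python
import cv2
i=cv2.imread("pics/w2.png")
a=i[185:275,160:320]; cv2.imwrite("pics/w2a.png",cv2.resize(a,None,fx=5,fy=5,interpolation=cv2.INTER_CUBIC))
a=i[185:275,340:500]; cv2.imwrite("pics/w2b.png",cv2.resize(a,None,fx=5,fy=5,interpolation=cv2.INTER_CUBIC))
a=i[325:375,160:320]; cv2.imwrite("pics/w2d.png",cv2.resize(a,None,fx=5,fy=5,interpolation=cv2.INTER_CUBIC))
```

```text
(no output)
```

View pics/w2a.png

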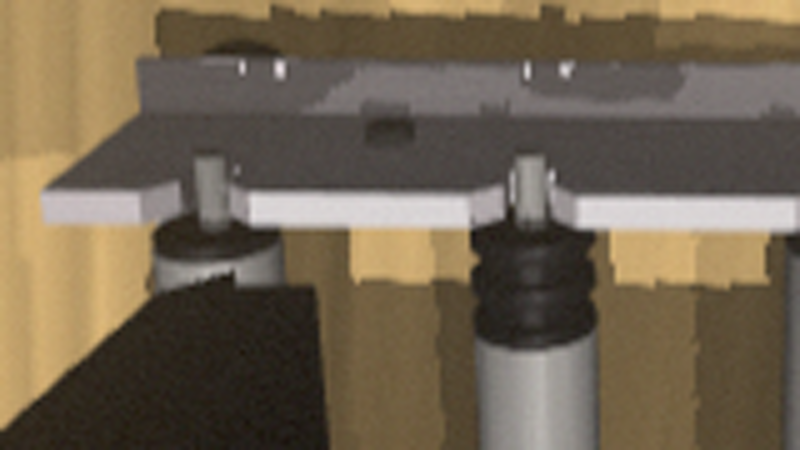

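View pics/w2b.png

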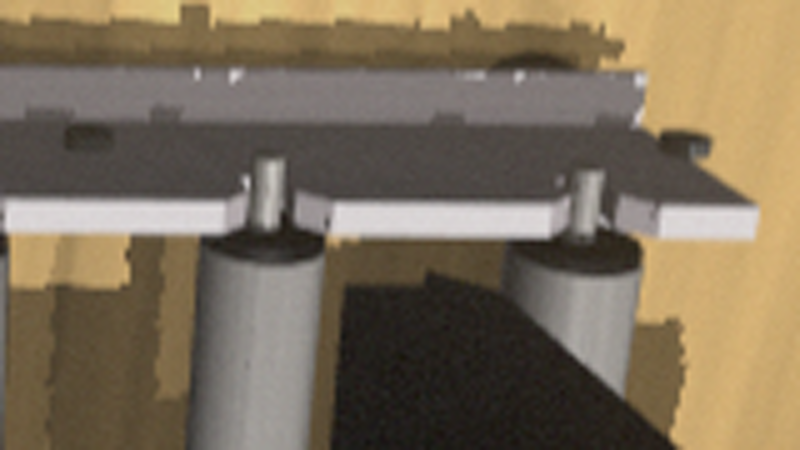

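View pics/w2d.png

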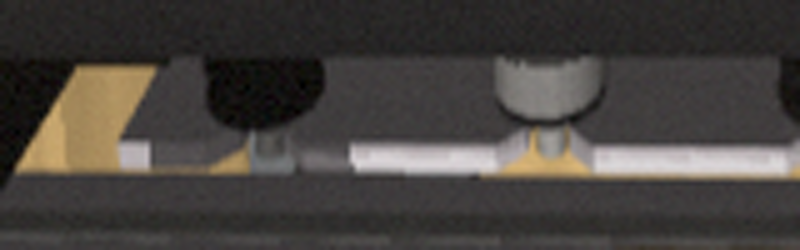

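```bash
cat > fit.py <<'E'
from h import *
import pickle
np.set_printoptions(precision=4,suppress=True)
s,p=pickle.load(open("w2.pkl","rb"))
A=lambda x,y:(x/5+160-.4,y/5+185-.4); B=lambda x,y:(x/5+340-.4,y/5+185-.4); D=lambda x,y:(x/5+160-.4,y/5+325-.4)
m=[(-.185,.093,A(42,190)),(-.185,.085,A(44,224)),(.185,.093,B(756,205)),(.185,.085,B(758,239)),
(-.0875,.085,A(474,228)),(-.0625,.085,A(578,228)),(-.1625,.085,A(143,223)),(-.1375,.085,A(250,225)),
(.0625,.085,B(226,234)),(.0875,.085,B(332,235)),(.1375,.085,B(552,238)),(.1625,.085,B(660,238)),
(-.185,-.085,D(120,141)),(-.0875,-.085,D(500,145)),(-.0625,-.085,D(592,146)),(-.1375,-.085,D(350,143))]
X=np.array([q[:2] for q in m]); px=np.array([q[2] for q in m])
def w(v,X,z):
    c,n=np.cos(v[2]),np.sin(v[2]); return np.c_[X@np.array([[c,n],[-n,c]])+v[:2],np.full(len(X),z)]
R=least_squares(lambda v:(proj(p,w(v,X,.088))-px).ravel(),[.53,-.07,.1],loss="soft_l1")
if __name__=="__main__":
    print(R.x,np.degrees(R.x[2]));print((proj(p,w(R.x,X,.088))-px).T)
    for nm,q in(("slot-75 mid",(-.075,0)),("open_plate",(0,.089)),("grip",(-.075,.035))): print(nm,w(R.x,np.array([q]),.075))
    t=imaging.snapshot("top"); sc=imaging.snapshot("scene")
    for n,q in(("top",t),("scene",sc)):
        im=cv2.resize(q["image"],None,fx=1,fy=1)
        print(n,proj(q,w(R.x,np.array([(-.185,.093),(.185,.093)]),.088)))
E
python3 fit.py
```

```text
[ 0.5438 -0.0648  0.0937] 5.369147347610714
[[-0.281   0.1058  1.5246  0.0283 -0.6567  0.3764 -0.0115  0.4493 -0.1959
   0.382  -0.0896  0.0608 -0.2983 -0.4347  0.5996 -9.3252]
 [ 0.0364 -0.1709  0.1386 -0.1073 -0.1617  0.0455  0.216   0.0235 -0.1195
  -0.1128 -0.2995 -0.0931  0.3984  0.2278  0.1891  0.3052]]
slot-75 mid [[ 0.4691 -0.0718  0.075 ]]
open_plate [[0.5355 0.0238 0.075 ]]
grip [[ 0.4659 -0.037   0.075 ]]
top [[372.9854 253.1976]
 [359.9367 128.4168]]
scene [[250.3364 164.6579]
 [274.7551 301.0569]]
```

```bash
python3 -m creep '[[110,-0.056,-0.03,0,0.7],[110,-0.111,-0.059,0,0.7],[110,-0.111,-0.059,0.05,0.7],[110,-0.111,-0.059,0.1,0.7],[110,-0.111,-0.059,0.145,0.7],[110,-0.111,-0.059,0.145,0.7],[110,-0.111,-0.059,0.145,0.7]]' 45
python3 w.py w3
python3 - <<'E'
from h import *
t=imaging.snapshot("scene"); cv2.imwrite("pics/s3.png",cv2.resize(t["image"][60:340,80:400],None,fx=2.2,fy=2.2))
E
```

```text
clock: 5.05
tool_pos: [0.4664, -0.0326, 0.1549]
eef_rot: [0.674, 0.739, 0.001, 0.001]
contact_force: [-0.1, 0.4, 0.1]
opening: 0.569
5.05 [-0.0685  0.6381  0.0628  2.1208 -0.1     0.3836  0.1674] [ 0.4664 -0.0326  0.1549] [0.6736 0.7391 0.0006 0.0007] [-0.095   0.4347  0.0625] 0.5692430094328556
```

View pics/w3.png

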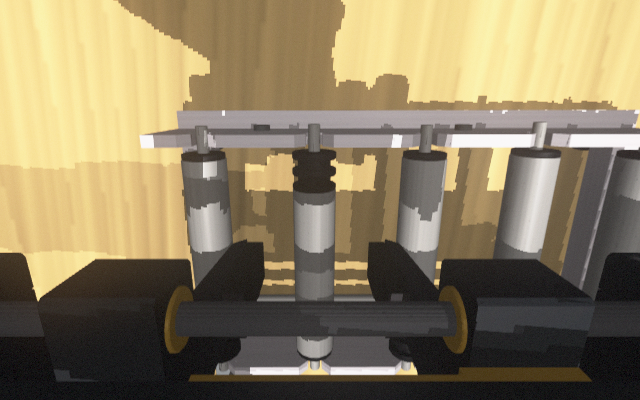

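View pics/s3.png

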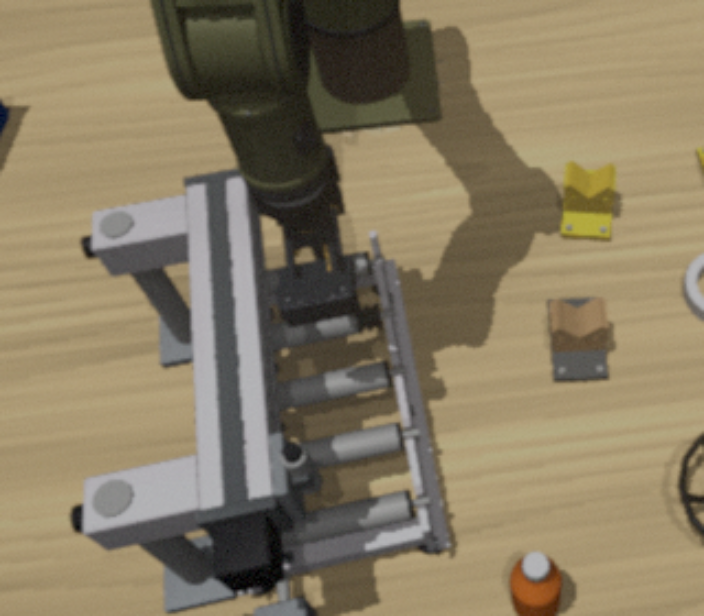

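```bash
python3 -m creep '[[110,0,-0.001,0.025,0],[110,0,-0.001,0.05,0],[110,0,-0.001,0.075,0],[110,0,-0.001,0.099,0],[110,0,-0.001,0.099,0],[110,0,-0.001,0.099,0]]' 45
python3 w.py w4
```

```text
clock: 5.9
tool_pos: [0.4655, -0.0327, 0.056]
eef_rot: [0.674, 0.739, 0.001, 0.001]
contact_force: [0.2, -0.9, -0.7]
opening: 0.566
5.9 [-0.0407  0.8385  0.0195  2.1737 -0.113   0.128   0.1773] [ 0.4655 -0.0327  0.056 ] [0.6735 0.7392 0.0008 0.0009] [ 0.188  -0.93   -0.6867] 0.5655488325246237
```

View pics/w4.png

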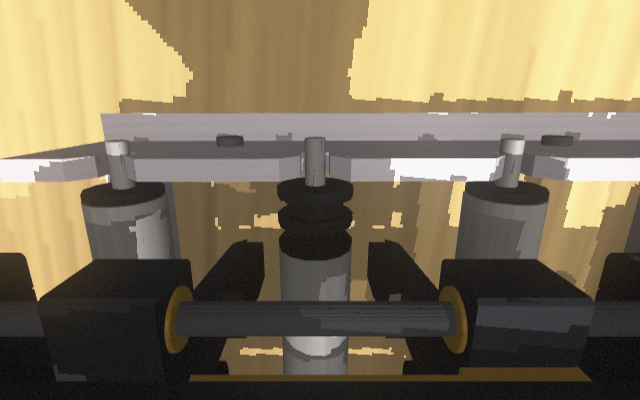

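```bash
python3 -m creep '[[255,0,0,0,0],[255,0,0,0,0],[255,0,0,0,0],[255,0,0,0,0],[255,0,0,0,0],[255,0,0,0,0]]' 50
python3 -m creep '[[255,0,0,-0.005,0],[255,0,0,-0.01,0],[255,0,0,-0.015,0],[255,0,0,-0.02,0],[255,0,0,-0.03,0],[255,0,0,-0.038,0],[255,0,0,-0.038,0]]' 50
python3 w.py w5 head_end plain_end roller
```

```text
clock: 6.7
tool_pos: [0.4649, -0.0327, 0.0551]
eef_rot: [0.673, 0.739, 0.0, 0.0]
contact_force: [-0.5, 1.1, 5.6]
opening: 0.32
clock: 7.58
tool_pos: [0.465, -0.0327, 0.0935]
eef_rot: [0.674, 0.739, 0.001, 0.001]
contact_force: [-0.2, -0.2, -3.7]
opening: 0.32
7.575 [-0.0503  0.7599  0.0349  2.1624 -0.1104  0.2194  0.1756] [ 0.465  -0.0327  0.0935] [0.6735 0.7392 0.0005 0.0006] [-0.1792 -0.2333 -3.6677] 0.32029778113897933
roller 0.75 [304. 577.] [ 0.6154 -0.0561  0.075 ]
roller 0.65 [354. 312.] [ 0.4688 -0.1033  0.075 ]
```

View pics/w5.png

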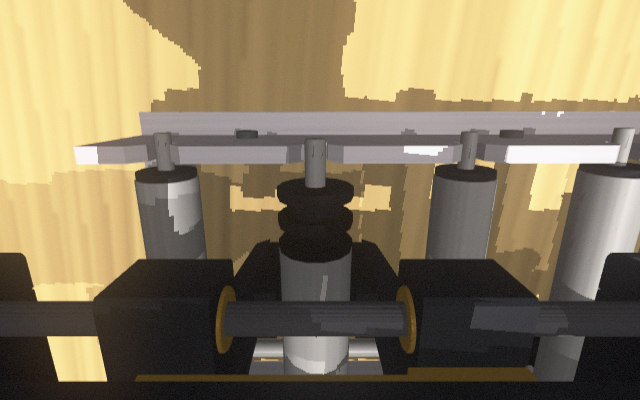

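```bash
python3 -m creep '[[255,0,0,-0.006,0],[255,0.01,0,-0.01,0],[255,0.03,0,-0.01,0],[255,0.05,0,-0.01,0],[255,0.07,0,-0.01,0],[255,0.09,0,-0.01,0],[255,0.11,0,-0.01,0],[255,0.13,0,-0.01,0],[255,0.15,0,-0.02,0],[255,0.15,0,-0.02,0]]' 50
python3 w.py w6 head_end
python3 - <<'E'
from h import *
t=imaging.snapshot("scene"); cv2.imwrite("pics/s6.png",cv2.resize(t["image"][60:340,80:400],None,fx=2.2,fy=2.2))
E
```

```text
clock: 9.02
tool_pos: [0.4507, 0.1193, 0.1132]
eef_rot: [0.672, 0.741, 0.001, -0.0]
contact_force: [-0.5, -0.4, -2.5]
opening: 0.321
9.025 [-0.4118  0.7221  0.0889  2.1541 -0.225   0.272  -0.0311] [0.4507 0.1193 0.1132] [ 0.672   0.7406  0.0011 -0.0001] [-0.4614 -0.3847 -2.5193] 0.3205524429851035
head_end 0.98 [185. 315.] [0.4476 0.1466 0.075 ]
```

View pics/w6.png

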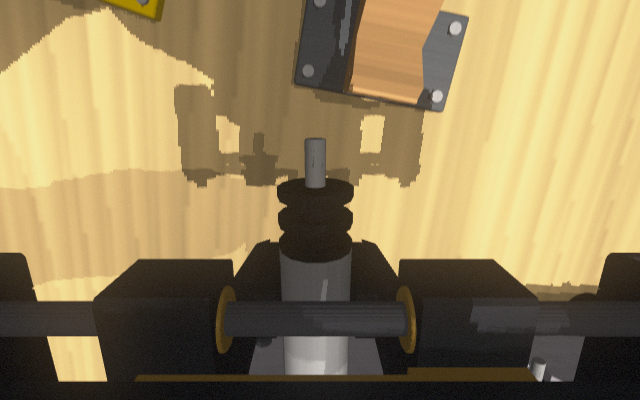

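View pics/s6.png

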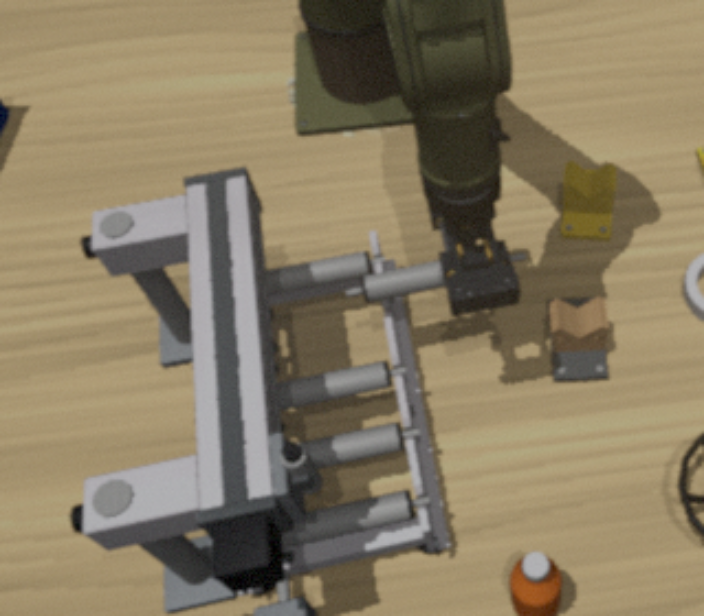

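Run:
```python
from h import *
import pickle
np.set_printoptions(precision=4,suppress=True)
s,p=pickle.load(open("w6.pkl","rb"))
Rt=Ro.from_quat(s["eef_rot"]).as_matrix()
for rc in([185,315],[139,316],[187,316]):
    for z in(.132,.136): print(rc,z,Rt.T@(atz(p,rc,z)-s["tool_pos"]))
d=imaging.trace
```

```text
[185, 315] 0.132 [ 0.0407 -0.0005 -0.0187]
[185, 315] 0.136 [ 0.0416 -0.0005 -0.0227]
[139, 316] 0.132 [ 0.0585 -0.0001 -0.0187]
[139, 316] 0.136 [ 0.0589 -0.0001 -0.0227]
[187, 316] 0.132 [ 0.0399 -0.0001 -0.0187]
[187, 316] 0.136 [ 0.0409 -0.0001 -0.0227]
```

```bash
python3 -m creep '[[255,0.03,0.001,-0.01,0],[255,0.06,0.002,-0.02,-9],[255,0.09,0.003,-0.02,-19],[255,0.116,0.0045,-0.02,-29],[255,0.116,0.0045,-0.02,-39],[255,0.116,0.0045,-0.02,-49],[255,0.116,0.0045,-0.02,-59],[255,0.116,0.0045,-0.02,-69],[255,0.116,0.0045,-0.02,-79.6],[255,0.116,0.0045,-0.02,-79.6]]' 50
python3 w.py w7 vee
python3 - <<'E'
from h import *
t=imaging.snapshot("top"); cv2.imwrite("pics/t7.png",cv2.resize(t["image"][120:300,180:440],None,fx=3,fy=3))
E
```

```text
clock: 10.42
tool_pos: [0.4444, 0.2311, 0.1323]
eef_rot: [0.046, 0.999, -0.0, -0.001]
contact_force: [-0.5, 0.9, -2.8]
opening: 0.319
10.425 [-0.4626  0.7065 -0.1762  2.0316  0.2781  0.4272  0.6266] [0.4444 0.2311 0.1323] [ 0.0463  0.9989 -0.0004 -0.0006] [-0.4908  0.9168 -2.7667] 0.319210455396757
```

View pics/t7.png

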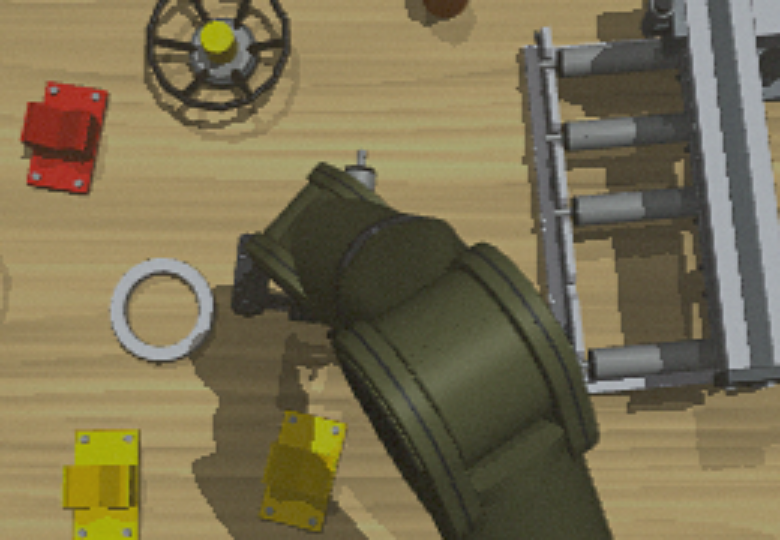

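View pics/w7.png

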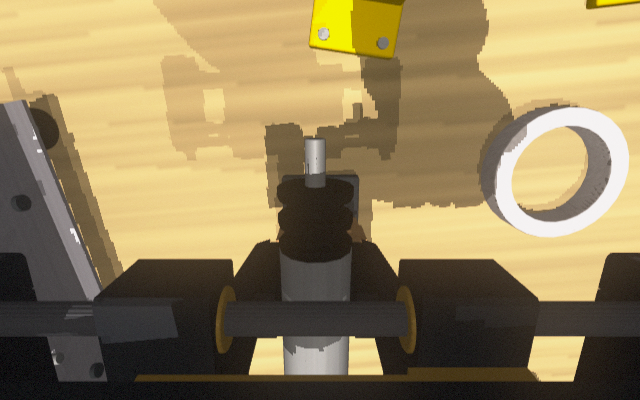

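```bash
python3 -m creep '[[255,0,0.002,0.015,-0.3],[255,0,0.002,0.03,-0.3],[255,0,0.002,0.03,-0.3]]' 50
python3 w.py w8
python3 - <<'E'
from h import *
t=imaging.snapshot("scene"); cv2.imwrite("pics/s8.png",cv2.resize(t["image"][100:280,270:470],None,fx=3.5,fy=3.3))
E
```

```text
clock: 10.95
tool_pos: [0.4434, 0.2341, 0.101]
eef_rot: [0.042, 0.999, -0.001, -0.001]
contact_force: [-0.4, 0.7, -2.9]
opening: 0.319
10.95 [-0.487   0.7643 -0.1482  2.0463  0.2989  0.3546  0.6116] [0.4434 0.2341 0.101 ] [ 0.0416  0.9991 -0.0011 -0.0014] [-0.3681  0.7321 -2.8681] 0.31918703221962563
```

View pics/s8.png

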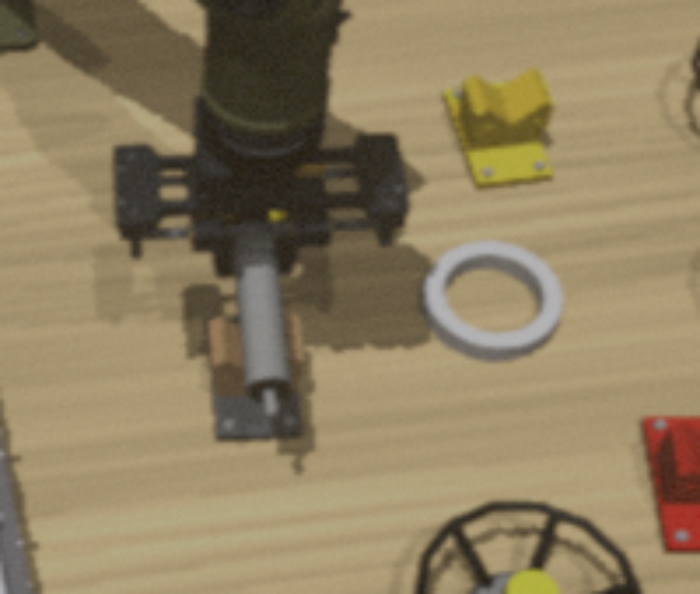

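View pics/w8.png

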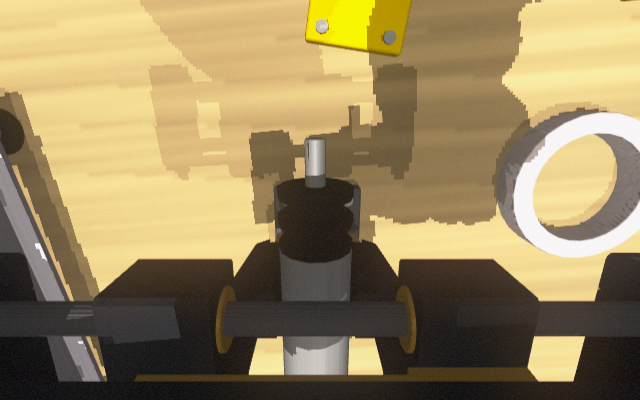

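```bash
python3 -m creep '[[255,0,0,0.015,0],[255,0,0,0.03,0],[255,0,0,0.042,0],[255,0,0,0.047,0],[255,0,0,0.05,0],[255,0,0,0.052,0],[255,0,0,0.054,0]]' 50; python3 -m creep '[[255,0,0,0.001,0],[255,0,0,0.001,0]]' 50
```

```text
clock: 11.92
tool_pos: [0.4447, 0.2347, 0.0489]
eef_rot: [0.042, 0.999, 0.0, 0.0]
contact_force: [0.1, 0.2, -2.8]
opening: 0.317
clock: 12.18
tool_pos: [0.4446, 0.2346, 0.0478]
eef_rot: [0.042, 0.999, 0.0, 0.0]
contact_force: [0.2, 0.2, -2.8]
opening: 0.319
```

```bash
python3 -m creep '[[255,0,0,0.001,0],[255,0,0,0.002,0],[255,0,0,0.002,0]]' 50;  python3 -m creep '[[255,0,0,0.001,0],[255,0,0,0.002,0],[255,0,0,0.002,0]]' 50
```

```text
clock: 12.55
tool_pos: [0.4445, 0.2346, 0.0457]
eef_rot: [0.042, 0.999, -0.0, -0.0]
contact_force: [-1.2, 0.8, -1.9]
opening: 0.316
clock: 12.92
tool_pos: [0.4444, 0.2347, 0.0441]
eef_rot: [0.042, 0.999, 0.0, 0.0]
contact_force: [-1.7, -0.2, 4.0]
opening: 0.319
```

```bash
python3 -m creep '[[150,0,0,0,0],[130,0,0,0,0],[110,0,0,0,0],[90,0,0,0,0],[90,0,0,0,0],[90,0,0,0,0]]' 50; python3 w.py w9
python3 -m creep '[[90,0,0,-0.02,0],[90,0,0,-0.05,0],[90,0,0,-0.08,0],[90,0,0,-0.12,0],[90,0.0,0,-0.16,0],[90,0.0,0,-0.16,0]]'
python3 - <<'E'
from h import *
t=imaging.snapshot("scene"); cv2.imwrite("pics/s9.png",cv2.resize(t["image"][100:280,270:470],None,fx=3.5,fy=3.3))
E
python3 w.py w10 roller head_end plain_end
```

```text
clock: 13.68
tool_pos: [0.4445, 0.2346, 0.0437]
eef_rot: [0.042, 0.999, 0.0, 0.0]
contact_force: [0.1, 0.5, -0.3]
opening: 0.645
13.675 [-0.5229  0.874  -0.0896  2.0653  0.3268  0.2153  0.5871] [0.4445 0.2346 0.0437] [0.0417 0.9991 0.     0.    ] [ 0.0632  0.5119 -0.2834] 0.6454523111441252
clock: 14.48
tool_pos: [0.446, 0.2355, 0.2063]
eef_rot: [0.042, 0.999, 0.002, 0.002]
contact_force: [0.4, 0.4, 0.3]
opening: 0.648
14.525 [-0.4229  0.5873 -0.2431  1.9658  0.2345  0.6125  0.6679] [0.4451 0.2348 0.2046] [0.0419 0.9991 0.0007 0.0011] [0.195  0.5165 1.6266] 0.6438842975260042
roller 0.9 [226. 315.] [0.4765 0.2314 0.075 ]
roller 0.74 [365. 435.] [0.635  0.3391 0.075 ]
head_end 0.82 [140. 318.] [0.4017 0.24   0.075 ]
plain_end 0.79 [306. 315.] [0.5561 0.2243 0.075 ]
```

View pics/s9.png

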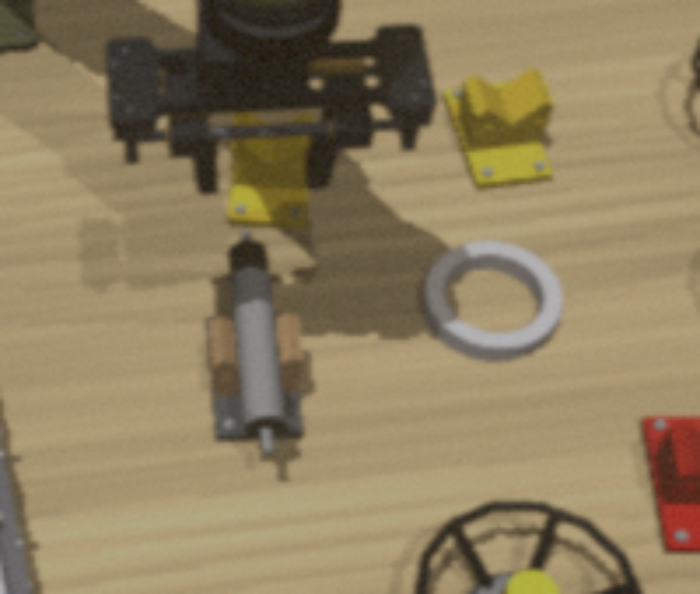

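View pics/w10.png

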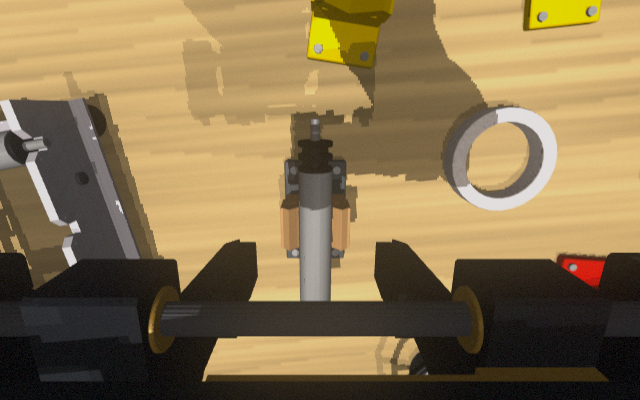

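```bash
python3 -m creep '[[90,-0.02,0,0,10],[90,-0.04,0,0,20],[90,-0.06,0,0,30],[90,-0.08,0,0,40],[90,-0.08,0,0,50],[90,-0.08,0,0,60],[90,-0.08,0,0,70],[90,-0.08,0,0,80],[90,-0.08,0,0,90],[90,-0.08,0,0,100]]'
python3 -m creep '[[90,0,0,0,10],[90,0,0,0,20],[90,0,0,0,30],[90,0,0,0,40],[90,0,0,0,50],[90,0,0,0,60],[90,0,0,0,70],[90,0,0,0,80],[90,0,0,0,80],[90,0,0,0,80]]'
python3 w.py w11 roller head_end plain_end
```

```text
clock: 15.98
tool_pos: [0.5235, 0.2277, 0.2024]
eef_rot: [0.794, 0.608, -0.001, -0.0]
contact_force: [-0.3, -0.3, -0.2]
opening: 0.644
clock: 17.23
tool_pos: [0.5239, 0.2279, 0.2031]
eef_rot: [0.999, -0.04, -0.0, 0.0]
contact_force: [0.1, 0.3, 0.2]
opening: 0.649
17.225 [-0.8653  0.7644  0.679   1.7937 -0.6377  0.8173 -1.5191] [0.5239 0.2279 0.2031] [ 0.9992 -0.0401 -0.0005  0.0005] [0.0741 0.3083 0.2264] 0.6494520637626722
roller 0.75 [233. 315.] [0.4871 0.2307 0.075 ]
head_end 0.57 [307. 313.] [0.4129 0.2388 0.075 ]
plain_end 0.98 [144. 316.] [0.564  0.2239 0.075 ]
```

View pics/w11.png

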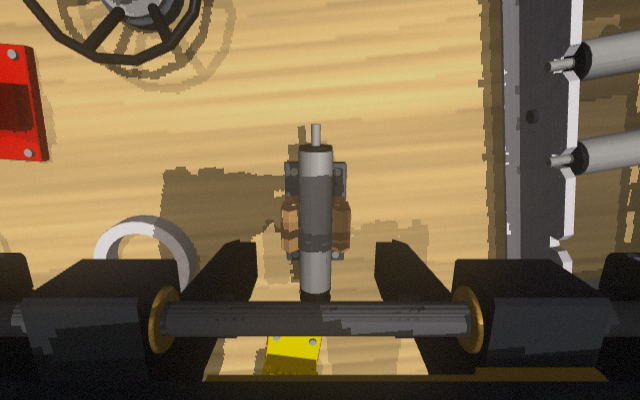

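```bash
python3 -m creep '[[90,0,0,0.04,0],[90,0,0,0.08,0],[90,0,0,0.11,0],[90,0,0,0.135,0],[90,0,0,0.15,0],[90,0,0,0.159,0],[90,0,0,0.159,0],[90,0,0,0.159,0]]'
python3 w.py w12
```

```text
clock: 18.42
tool_pos: [0.5248, 0.2281, 0.0455]
eef_rot: [0.999, -0.042, 0.001, -0.0]
contact_force: [-0.1, -0.5, 0.1]
opening: 0.646
18.425 [-0.7399  0.9708  0.4462  1.8736 -0.8454  0.4958 -1.3495] [0.5248 0.2281 0.0455] [ 0.9991 -0.0417  0.0007 -0.0003] [-0.1441 -0.504   0.1305] 0.6455660668579599
```

View pics/w12.png

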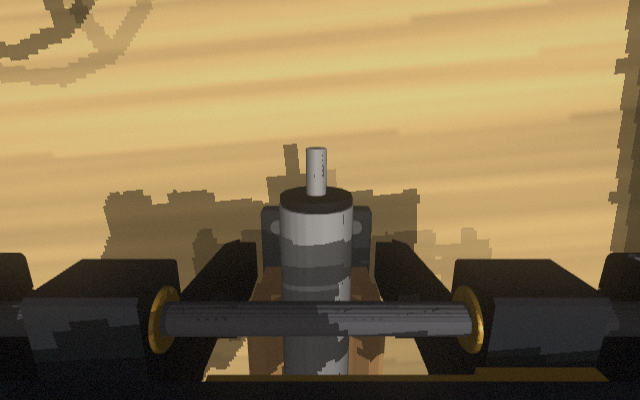

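Well centred (axle tip at col 316, between fingers). Close, lift, and check the hold.

```bash
python3 -m creep '[[255,0,0,0,0],[255,0,0,0,0],[255,0,0,0,0],[255,0,0,0,0],[255,0,0,0,0],[255,0,0,0,0],[255,0,0,0,0]]' 50
python3 -m creep '[[255,0,0,-0.01,0],[255,0,0,-0.025,0],[255,0,0,-0.045,0],[255,0,0,-0.065,0],[255,0,0,-0.085,0],[255,0,0,-0.1,0],[255,0,0,-0.1,0],[255,0,0,-0.1,0]]' 50
python3 w.py w13 plain_end
```

```text
clock: 19.35
tool_pos: [0.5243, 0.228, 0.0448]
eef_rot: [0.999, -0.042, 0.0, -0.0]
contact_force: [0.8, 1.2, 1.7]
opening: 0.324
clock: 20.35
tool_pos: [0.5237, 0.228, 0.1443]
eef_rot: [0.999, -0.042, -0.001, 0.0]
contact_force: [0.1, -0.3, -2.4]
opening: 0.324
20.35 [-0.8241  0.838   0.6033  1.8397 -0.7182  0.6963 -1.4552] [0.5237 0.228  0.1443] [ 0.9991 -0.0416 -0.0005  0.    ] [ 0.1437 -0.2921 -2.3508] 0.3239664902938221
plain_end 0.66 [193. 314.] [0.5388 0.2274 0.075 ]
```

View pics/w13.png

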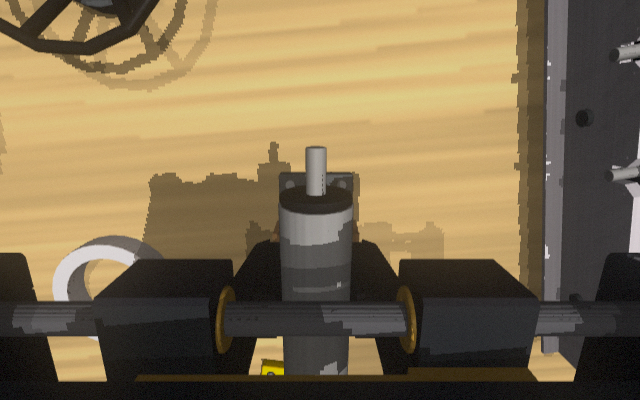

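Run:
```python
from h import *
import pickle
np.set_printoptions(precision=4,suppress=True)
s,p=pickle.load(open("w13.pkl","rb"))
Rt=Ro.from_quat(s["eef_rot"]).as_matrix()
for rc in([147,316],[193,316],[193,314]): print(rc,Rt.T@(atz(p,rc,s["tool_pos"][2]+.0192)-s["tool_pos"]))
s,p=pickle.load(open("w6.pkl","rb"))
Rt=Ro.from_quat(s["eef_rot"]).as_matrix()
for rc in([139,316],): print(rc,Rt.T@(atz(p,rc,s["tool_pos"][2]+.0199)-s["tool_pos"]))
```

```text
[147, 316] [ 0.056   0.0007 -0.0193]
[193, 316] [ 0.038   0.0007 -0.0192]
[193, 314] [ 0.038  -0.0001 -0.0192]
[139, 316] [ 0.0586 -0.0001 -0.0198]
```

```bash
python3 -m creep '[[255,-0.01,0.007,0,-5],[255,-0.02,0.014,0,-15],[255,-0.03,0.021,0,-25],[255,-0.04,0.028,0,-35],[255,-0.05,0.035,0,-45],[255,-0.06,0.042,0,-55],[255,-0.065,0.047,0,-65],[255,-0.065,0.047,0,-75],[255,-0.065,0.047,0,-85],[255,-0.065,0.047,0,-95]]' 50
python3 -m creep '[[255,0,0,0,-5],[255,0,0,0,-5],[255,0,0,0,-5]]' 50
python3 w.py w14 plain_end
python3 - <<'E'
from h import *
t=imaging.snapshot("scene"); cv2.imwrite("pics/s14.png",cv2.resize(t["image"][60:340,80:400],None,fx=2.2,fy=2.2))
E
```

```text
clock: 21.7
tool_pos: [0.4554, 0.1861, 0.1443]
eef_rot: [0.704, 0.71, -0.0, -0.0]
contact_force: [0.4, 0.1, -2.7]
opening: 0.32
clock: 22.08
tool_pos: [0.4554, 0.1863, 0.1444]
eef_rot: [0.675, 0.738, -0.0, -0.0]
contact_force: [0.0, -0.1, -2.9]
opening: 0.322
22.075 [-0.5395  0.6796  0.0926  2.0579 -0.1461  0.4108 -0.2439] [0.4554 0.1863 0.1444] [ 0.6748  0.738  -0.0003 -0.0001] [ 0.0408 -0.0786 -2.9037] 0.3222982579022247
plain_end 0.96 [192. 315.] [0.4536 0.2012 0.075 ]
```

View pics/s14.png

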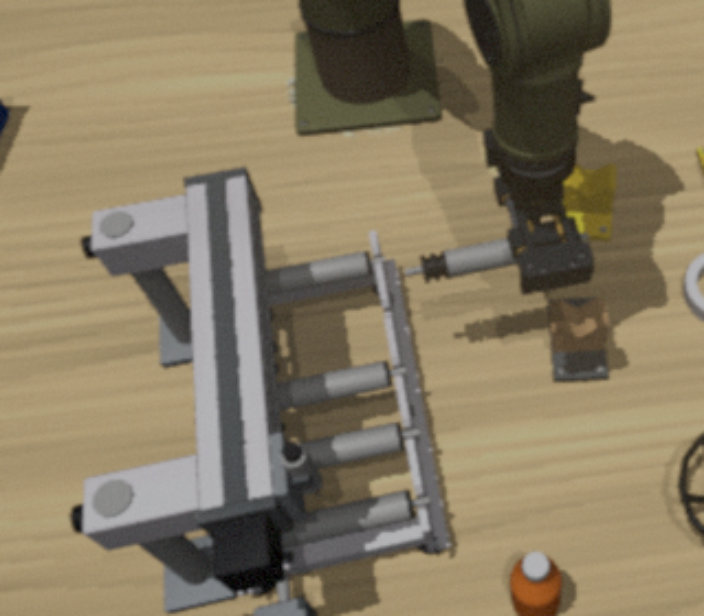

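```bash
python3 -m creep '[[255,0,0,0.02,-0.25],[255,0,0,0.041,-0.25],[255,-0.01,0,0.041,-0.25],[255,-0.035,-0.0015,0.041,-0.25],[255,-0.06,-0.003,0.041,-0.25],[255,-0.085,-0.004,0.041,-0.25],[255,-0.105,-0.005,0.041,-0.25],[255,-0.11,-0.005,0.041,-0.25],[255,-0.11,-0.005,0.041,-0.25]]' 50
python3 w.py w15
python3 - <<'E'
from h import *
t=imaging.snapshot("scene"); cv2.imwrite("pics/s15.png",cv2.resize(t["image"][60:340,80:400],None,fx=2.2,fy=2.2))
E
```

```text
clock: 23.35
tool_pos: [0.4609, 0.0765, 0.1041]
eef_rot: [0.673, 0.74, 0.0, 0.0]
contact_force: [-0.5, 0.5, -2.9]
opening: 0.322
23.35 [-0.2815  0.7382  0.0297  2.1533 -0.0814  0.2502 -0.0858] [0.4609 0.0765 0.1041] [0.6728 0.7398 0.0004 0.0002] [-0.5201  0.5068 -2.9175] 0.3221263711644704
```

View pics/s15.png

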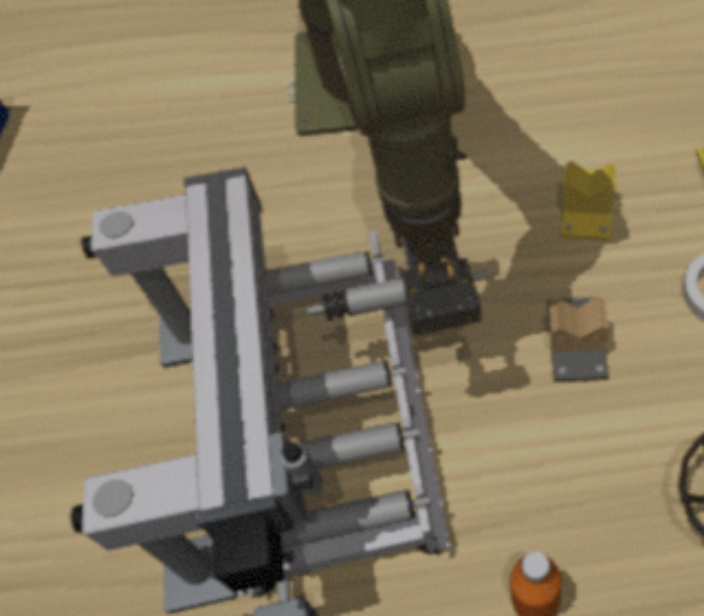

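```bash
python3 -m creep '[[255,-0.015,-0.006,0,0],[255,-0.035,-0.006,0,0],[255,-0.055,-0.006,0,0],[255,-0.075,-0.006,0,0],[255,-0.095,-0.006,0,0],[255,-0.1065,-0.006,0,0],[255,-0.1065,-0.006,0,0],[255,-0.1065,-0.006,0,0]]' 50
python3 w.py w16
python3 - <<'E'
from h import *
from fit import R
s=telemetry.get_state();v=R.x;c,n=np.cos(v[2]),np.sin(v[2]);d=s["tool_pos"][:2]-v[:2];M=Ro.from_quat(s["eef_rot"]).as_matrix()
print("conv",c*d[0]+n*d[1],-n*d[0]+c*d[1],s["tool_pos"][2],"yaw err",np.degrees(np.arctan2(M[1,1],M[0,1])-v[2]), "tilt",M[2,:])
t=imaging.snapshot("scene"); cv2.imwrite("pics/s16.png",cv2.resize(t["image"][60:340,80:400],None,fx=2.2,fy=2.2))
E
```

```text
clock: 24.45
tool_pos: [0.4646, -0.0292, 0.1037]
eef_rot: [0.672, 0.74, 0.0, -0.0]
contact_force: [-0.1, 0.2, -2.7]
opening: 0.324
24.45 [-0.0348  0.7372 -0.0016  2.1565  0.0013  0.2481  0.0595] [ 0.4646 -0.0292  0.1037] [ 0.6721  0.7404  0.0002 -0.0003] [-0.1261  0.1823 -2.6649] 0.32379099127199557
conv -0.07548194518083427 0.0430427151660489 0.10365358311575498 yaw err 0.19409474308299185 tilt [ 0.0008 -0.0002 -1.    ]
```

View pics/w16.png

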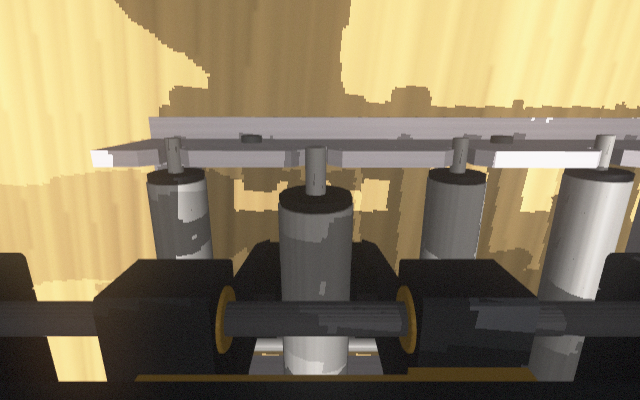

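View pics/s16.png

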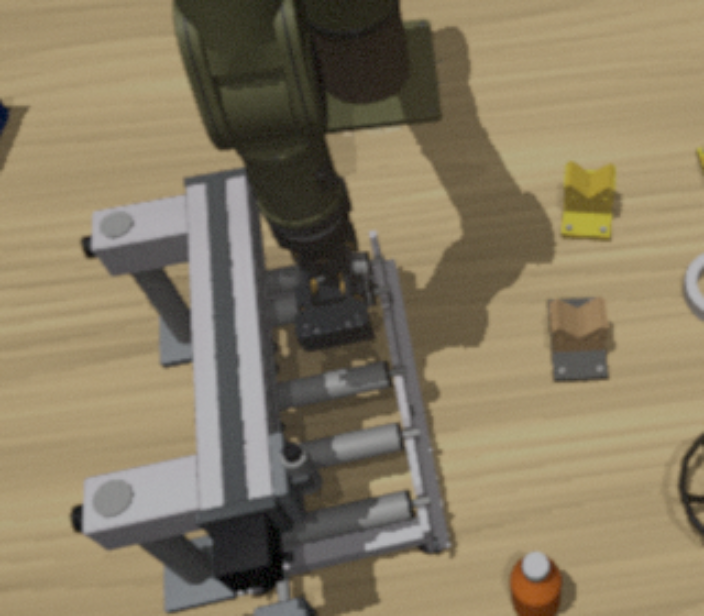

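```bash
python3 -m creep '[[255,-0.001,0,0.01,0.2],[255,-0.001,0,0.02,0.2],[255,-0.001,0,0.028,0.2],[255,-0.001,0,0.034,0.2],[255,-0.001,0,0.038,0.2],[255,-0.001,0,0.041,0.2],[255,-0.001,0,0.043,0.2],[255,-0.001,0,0.043,0.2]]' 50
python3 w.py w17
```

```text
clock: 25.55
tool_pos: [0.4649, -0.0311, 0.0607]
eef_rot: [0.674, 0.739, 0.0, 0.0]
contact_force: [-0.3, -0.2, -3.0]
opening: 0.323
25.55 [-0.0318  0.8276 -0.0005  2.172   0.0023  0.1419  0.0574] [ 0.4649 -0.0311  0.0607] [0.6739 0.7389 0.0001 0.    ] [-0.3413 -0.1867 -2.9523] 0.32261858555101425
```

View pics/w17.png

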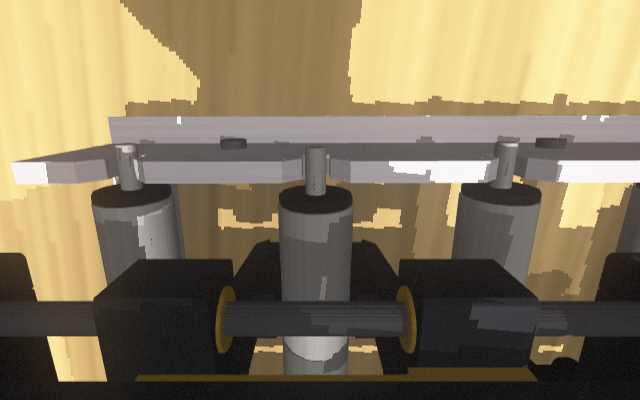

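Axle tip (315,150) sits in the slot mouth, force unchanged. Continue down gently.

```bash
python3 -m creep '[[255,0,0,0.001,0],[255,0,0,0.002,0],[255,0,0,0.003,0],[255,0,0,0.004,0],[255,0,0,0.004,0]]' 50; python3 -m creep '[[255,0,0,0.001,0],[255,0,0,0.001,0],[255,0,0,0.001,0]]' 50
```

```text
clock: 26.22
tool_pos: [0.4649, -0.031, 0.0567]
eef_rot: [0.674, 0.739, 0.0, -0.0]
contact_force: [-0.0, -0.4, -2.6]
opening: 0.322
clock: 26.6
tool_pos: [0.4649, -0.031, 0.0558]
eef_rot: [0.674, 0.739, 0.0, 0.0]
contact_force: [-1.0, 0.5, 0.5]
opening: 0.323
```

```bash
python3 -m creep '[[255,0,0,0.001,0],[255,0,0,0.001,0],[255,0,0,0.001,0]]' 50; python3 w.py w18
```

```text
clock: 26.98
tool_pos: [0.4649, -0.031, 0.0555]
eef_rot: [0.674, 0.739, 0.0, 0.0]
contact_force: [-2.1, 1.5, 9.7]
opening: 0.318
26.975 [-0.032   0.8386 -0.0006  2.1738  0.0026  0.1284  0.0571] [ 0.4649 -0.031   0.0555] [0.6738 0.7389 0.0003 0.0002] [-2.0832  1.5014  9.7443] 0.31776617500667387
```

View pics/w18.png

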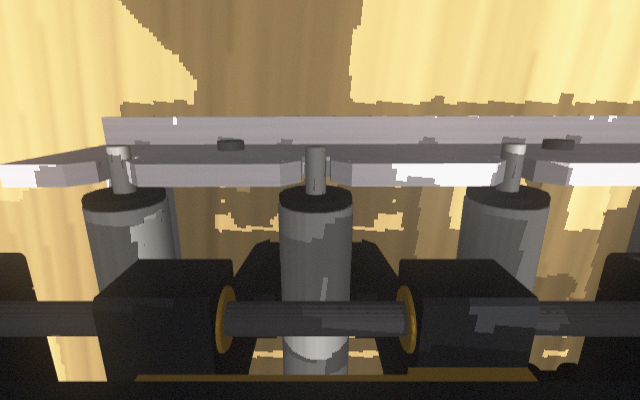

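```bash
python3 -m creep '[[160,0,0,0,0],[140,0,0,0,0],[120,0,0,0,0],[110,0,0,0,0],[110,0,0,0,0],[110,0,0,0,0],[110,0,0,0,0]]' 50; python3 w.py w19
python3 -m creep '[[110,0,0,-0.02,0],[110,0,0,-0.045,0],[110,0,0,-0.07,0],[110,0,0,-0.1,0],[110,0.02,0,-0.12,0],[110,0.05,0.02,-0.15,0],[110,0.08,0.04,-0.19,0],[110,0.11,0.06,-0.24,0],[110,0.11,0.06,-0.24,0],[110,0.11,0.06,-0.24,0]]'
python3 w.py w20 roller head_end plain_end
python3 - <<'E'
from h import *
t=imaging.snapshot("scene"); cv2.imwrite("pics/s20.png",cv2.resize(t["image"][120:340,100:400],None,fx=2.5,fy=2.5))
i=cv2.imread("pics/w20.png"); cv2.imwrite("pics/w20c.png",cv2.resize(i[170:380,160:420],None,fx=2.8,fy=2.8,interpolation=cv2.INTER_CUBIC))
E
```

```text
clock: 27.9
tool_pos: [0.4648, -0.031, 0.0547]
eef_rot: [0.674, 0.739, 0.0, -0.0]
contact_force: [0.2, 1.3, 0.1]
opening: 0.568
27.9 [-0.0319  0.8405 -0.0006  2.1734  0.0026  0.1277  0.0572] [ 0.4648 -0.031   0.0547] [ 0.6738  0.7389  0.     -0.    ] [0.2231 1.2815 0.1327] 0.5679515575371863
clock: 29.2
tool_pos: [0.5134, 0.0832, 0.294]
eef_rot: [0.674, 0.739, -0.001, -0.0]
contact_force: [0.2, 0.4, -0.2]
opening: 0.565
29.2 [-0.2833  0.4789  0.0523  1.8132 -0.0314  0.8522 -0.1244] [0.5134 0.0832 0.294 ] [ 0.6739  0.7388 -0.001  -0.0004] [ 0.1845  0.4128 -0.2367] 0.5649185477079586
roller 0.74 [289. 269.] [ 0.4693 -0.0698  0.075 ]
roller 0.61 [292. 327.] [ 0.5408 -0.0668  0.075 ]
head_end 0.85 [348. 271.] [ 0.4757 -0.1555  0.075 ]
plain_end 0.87 [231. 266.] [0.4618 0.0074 0.075 ]
```

View pics/w20.png

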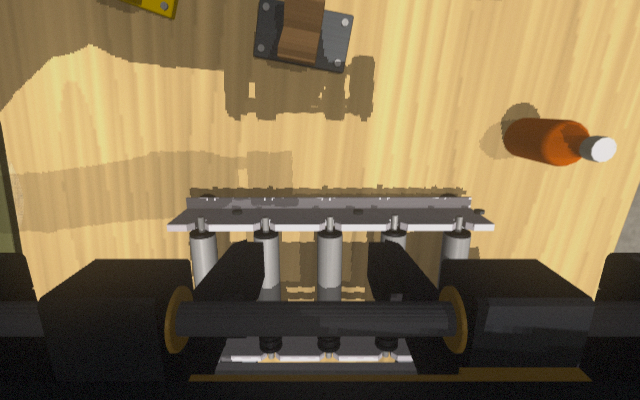

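View pics/w20c.png

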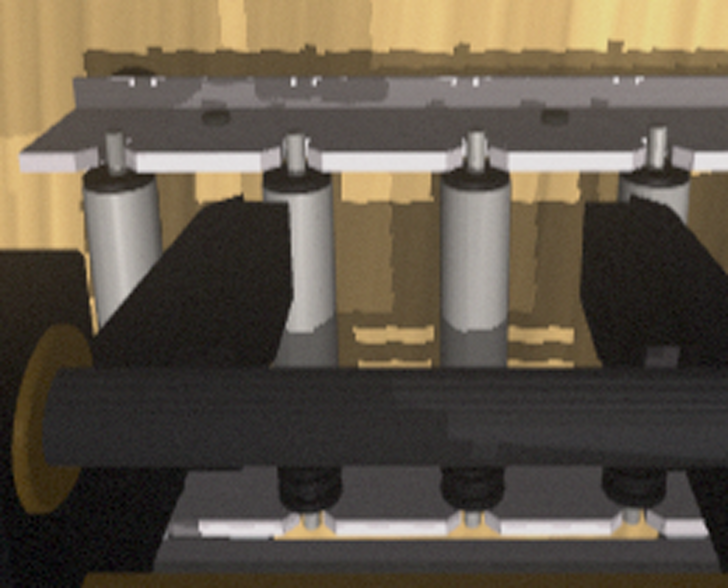

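View pics/s20.png

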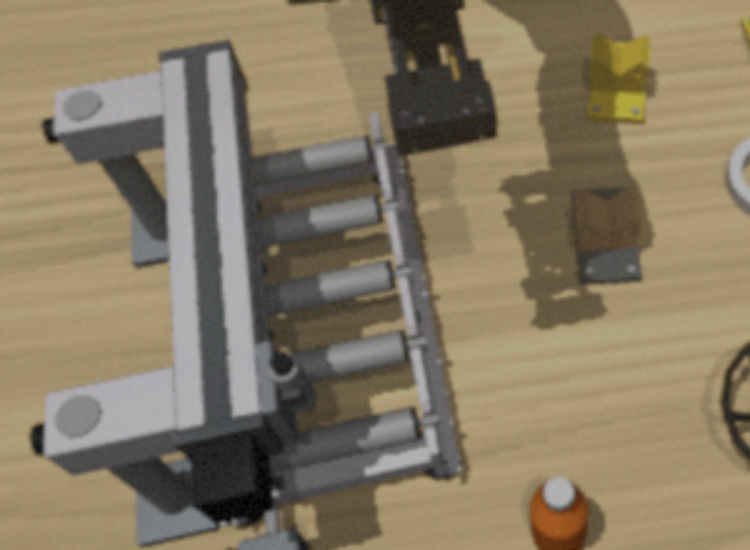

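```bash
python3 -c "
from plant import r; print(r.finish_job())"
```

```text
the job is handed in; nothing more can be done
None
```

I lifted out the wrongly fitted roller (slot x = -75 mm, second from the robot) and cleared the beam with it. I laid it on the wooden V-block and let go. Then I gripped it again by its plain end, turned it end for end, and lowered it into its own slots. The job was handed in after about 29 s.

- **Orientation:** In the last wrist picture the drive head is over the line shaft and the plain end is on the open side, like the other rollers.
- **Seating:** Both axles sit in their slots level with the neighbouring rollers. The tool height and the contact force, which rose about 12 N from hanging to seated, fit an axis about 75 mm above the bench. I judged the far end under the beam by comparing it with its neighbours in the picture, not by a direct measurement.
- **Dispenser and other things:** The force readings and pictures showed no sign of a bump on the dispenser, and the largest wrist force I read was about 10 N. In the last pictures the neighbouring rollers, V-block and glue bottle looked untouched. The tape and speaker are only partly in those frames, so I did not fully re-check them.
- **Disagreements:** No final check failed or disagreed. Early network positions differed by about 1 cm between cameras, so I used my own fits to the conveyor and V-block edges, good to about 1 mm apart from one stray edge point.

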